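Tip the drawer front over against the drying board

ROBOT

A 6-joint arm with a two-finger parallel gripper is mounted at the origin on the work surface. World frame = base frame: x ahead of the robot, y to its left, z up, the work surface at z = 0. Lengths are in m, angles in rad, forces in N, time in s.
With the tool pointing down it reaches from about 0.375 to 0.825 m from the base axis. Payload 5.5 kg.
Tool frame: the origin (TCP) lies between the finger pads; the fingertips stand 25 mm ahead of it and the grasp point (between the pads) lies 6 mm ahead of it; z points along the fingers, y is the line along which they close (so a half turn about z gives the same grasp; the last joint's range is limited). The gripper opens to 85 mm and grips with 20 to 120 N. Pads are 22 mm wide; open, the fingers measure 114 mm over their backs; the gripper's body (76 mm by 85 mm) begins 54 mm behind the grasp point. The pads swing forward as they close: fully open they stand 13 mm farther back than shut.
Start: joints at [1.315, 0.314, -0.047, 1.21, 0, 1.571], TCP at [0.152, 0.58, 0.256] pointing down, gripper open.
Joint ranges: [-2.67, 2.67], [-0.69, 1.73], [-1.03, 1.25], [-2.08, 2.16], [-1.42, 1.45], [-3.14, 3.14]. Speed limits (rad/s): [2.39, 2.39, 3.01, 3.14, 3.14, 3.14].

INTERFACE

Orientations are given as a unit quaternion [w, x, y, z].
In Python, from workcell import ctrl gives the robot as it stands. The module is installed in compiled form; this text tells all that it offers.
- The arm moves only by the tool play_rows, never from a script. Its argument "deltas" is a list of rows, each an object of numbers: "x", "y", "z": the shift along the tool's x, y, z in m; "turn": the turn about the tool's z in rad; "claw": the opening, from 0 (shut) to 1 (fully open). In form: [{"x": .., "y": .., "z": .., "turn": .., "claw": ..}, ...]. A call has 1 to 10 rows; each row is the pose to reach, as a shift and turn from the pose commanded when the call began, along the tool's axes at that moment; what a row does not reach only later rows make up. A row lasts 1/10 s, in which the tool goes at most 50 mm and 8.59 degrees, less where a joint would pass 70% of its speed; a pose out of reach is approached as far as the arm can. A call with a gripper value outside its range is refused whole. The fingers move at their own pace and stop on an object; "grip_force" is the grip in N (left out, the last holds). Time passes only in rows, so rows that repeat a pose let the fingers close. It gives the time, the measured TCP pose, the force, the opening and the grip force at its end, in the units of the state.
- ctrl.state(): the state, without advancing time (a new reading comes with each control period).
- ctrl.read_camera(name): name is "scene" or "top"; returns a dict with "img" (420x560x3 uint8, red, green, blue), "intrinsics" (3x3 intrinsics, pixels), "k1" (the pictures are not rectified: a ray, as slopes to the right and down, at radius r is drawn at 1 + k1 r^2 times it, then the intrinsics apply), "rvec" (rotation vector, rad) and "tvec" (3), from world to camera coordinates, as OpenCV has them. Camera axes: x right, y down, z forward; pixel columns grow to the right and rows downward; lengths in m; the calibration is good to about 2 mm. A picture is of the moment at which its call begins. There is no depth.
- ctrl.job_done(): hands the job in; it is judged then, once.
The state is a dict: "time_s": time; "qpos": joint angles; "joint_velocities": joint speeds; "joint_torque": joint torques, N m; "tcp_pos": TCP position; "eef_rot": TCP orientation; "wrist_force": force on the tool from outside, world axes, zero at the start; "wrist_torque": the same for the moment, N m; "gripper_width": opening from 0.0 (shut) to 1.0 (fully open); "grip_force": force on a finger pad.
Only numpy, scipy, OpenCV 4.12 (cv2) and the standard library are available. Lean on these libraries where they do the work, as an engineer would, in place of code of your own. Each camera call takes 0.05 s, during which the arm holds its last target. There are 200 camera calls.

TASK

The small drawer front lies on the bench with its red painted face up. With the fingertips, push it by its bevelled edge up against the edge of the raised drying board, tip it up there and topple it over onto the board, so that it ends lying flat on the board with the red face down and the bare wood up; it may hang over the board's edge a little. Do not pick it up, and leave the tin, the glue bottle and the wooden plane where they stand.

Things in the scene. Friction and masses are not known exactly. Their poses are not given: they have to be found in the camera images.
- board: The raised drying board, fixed: a flat slab 180 mm (its x) by 400 mm (its y), 16 mm high, grey top, dark front edge. Origin at bench level at the middle of the upright 16 mm face that looks towards the robot (the wall to push against); x points from that face into the board, away from the robot, y along the face, z up.
- panel: The loose wooden drawer front, 100 mm (its x) by 120 mm (its y) by 20 mm thick, 0.12 to 0.25 kg, red on its +z face, bare wood beneath. Origin in the middle of its bare face; z points out of the red face: up at the start, down when turned over. Its square +x edge faces the board at the start, about 10 to 50 mm from it and up to about 10 degrees askew; its bevelled -x edge faces the robot.
- panel_mid (a point): The centre of the drawer front, 10 mm (half its thickness) from either face; axes as panel.
- panel_front (a point): Middle of the drawer front's square +x edge face, half way up its thickness: the edge that goes against the board and stays low while the rest tips over it.
- panel_bevel (a point): Middle of the bevelled -x edge, outermost, 18 mm above the bare face. Undercut 30 degrees from upright (red face overhangs bare face by 9.5 mm) below a 3.5 mm upright land. Tips pressed low on it with 5 to 9 N, fingers leaning 20 degrees (tips forward), hold by friction: with the +x edge against the board, swing them up in an arc about the board's edge, easing off as it rises, to push it over.
- tin: Bystander: yellow paint tin, 64 mm across, 85 mm high, standing on the bench; origin at the centre of its underside.
- glue: Bystander: glue bottle, white and blue with an orange cap, 52 mm across, 130 mm high, standing on the bench; origin at the centre of its underside.
- plane: Bystander: wooden hand plane, 150 mm (its x) by 50 mm, about 75 mm high, lying on the bench; origin at the centre of its underside.
There are look-alikes about, which are no part of the job. Of the things like the panel, leave any that is white; of the rest the smaller one is meant.

How it is judged:
On the way:
1. the drawer front is tipped up 35 to 85 degrees while braced against the drying board, its square edge still low (angle between panel_mid's own z axis and vertical between 0.6 and 1.5 rad and contact force between panel and board above 0.1 N and height (world z) of panel_front below 0.03 m), for 0.05 s.
At the end, for the whole second after the job is handed in: the drawer front lies at rest, red face down and flat (within 6 degrees), on top of the drying board with its centre over the board (it may overhang the board's edge); tin, glue bottle and plane within 20 mm of their places, tin and bottle upright (angle between panel_mid's own z axis and vertical above 3.04 rad and height (world z) of panel_mid between 0.022 and 0.031 m and x of panel_mid in the frame of board between 0 and 0.16 m and y of panel_mid in the frame of board between -0.18 and 0.18 m and linear speed of panel below 0.02 m/s and distance of each of tin, glue, plane from where it was at the start of the episode below 0.02 m and angle between each of tin, glue's own z axis and vertical below 0.2 rad); the robot touches nothing.
It fails at once if the drawer front is lifted: its square edge more than 60 mm, or its centre more than 85 mm, above the bench (height (world z) of panel_front above 0.06 m or height (world z) of panel_mid above 0.085 m).
It fails at once if the tin, the glue bottle or the plane is shoved more than 20 mm or knocked over (distance of any of tin, glue, plane from where it was at the start of the episode above 0.02 m or angle between any of tin, glue's own z axis and vertical above 0.5 rad).
It also fails if it takes over 67 s, if anything falls off the work surface, if the arm or the gripper's body presses on something with over 40 N, if the wrist force passes 120 N, or if a joint passes its speed limit or range.

## Working session

There is one attempt and no reset: what is moved stays moved. The work goes in short steps, Python scripts to look and compute and a tool call to move; the robot and the scene stay as the last step left them, time stands still between calls to the robot, and variables do not carry over. Pictures are saved under pics/ and viewed, at most 10 in all, crops included, and the job is handed in when it is done.

Besides the shell and the picture viewer there is one more tool, called after ">>>" by a JSON object that holds its "fn" and its "kwargs", one argument or row to a line. play_rows: Moves the arm, as the interface text tells. Its arguments: {"type":"object","properties":{"deltas":{"type":"array"},"grip_force":{"type":"number"}},"required":["deltas"]}

```bash
mkdir -p pics; ls
python3 - <<'E'
from workcell import ctrl
import cv2,pickle
s=ctrl.state(); print(s)
d={}
for n in("scene","top"):
    c=ctrl.read_camera(n); d[n]=c
    cv2.imwrite(f"pics/{n}0.png",c["img"][...,::-1]); print(n,c["intrinsics"],c["k1"],c["rvec"],c["tvec"])
pickle.dump(d,open("cam0.pkl","wb"))
E
```

```text
pics
{'time_s': 0.0, 'qpos': array([ 1.31501428e+00,  3.14238883e-01, -4.80894990e-02,  1.21021484e+00,
        1.41319905e-05,  1.57079274e+00]), 'joint_velocities': array([ 0.00048824, -0.00197621,  0.00047105, -0.00091563,  0.00072019,
        0.00066406]), 'joint_torque': array([ 1.71810257e-04, -5.39591753e+01,  3.39746618e+01,  1.93223334e-02,
       -3.81836310e-05, -7.80062862e-06]), 'tcp_pos': array([0.15165813, 0.57994923, 0.25542227]), 'eef_rot': array([-1.18411645e-04,  1.27540855e-01,  9.91832933e-01, -8.65412506e-04]), 'wrist_force': array([ 0.90115703,  0.09760486, -0.65588089]), 'wrist_torque': array([0.01723006, 0.01671557, 0.01390103]), 'grip_force': 0.0, 'gripper_width': 0.998491041149447}
scene [[380.99739555   0.         279.43580519]
 [  0.         380.99739555 208.21853325]
 [  0.           0.           1.        ]] -0.023760560993640798 [ 2.01587832  1.01173078 -0.49849898] [-0.35988456 -0.16339086  1.21141031]
top [[461.72654611   0.         288.49321592]
 [  0.         461.72654611 216.15233945]
 [  0.           0.           1.        ]] -0.16109392826683155 [ 2.12735762 -2.13292942  0.19343155] [0.11490372 0.49379534 1.1963665 ]
```

View pics/scene0.png

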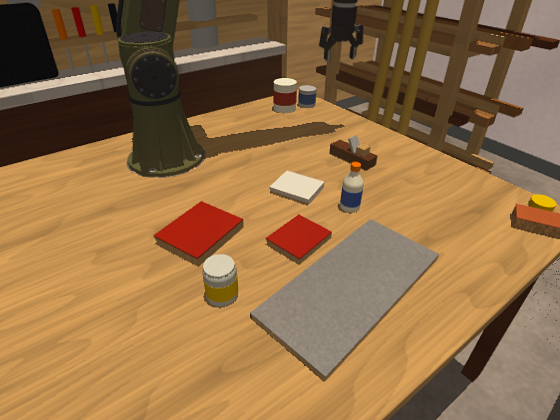

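View pics/top0.png

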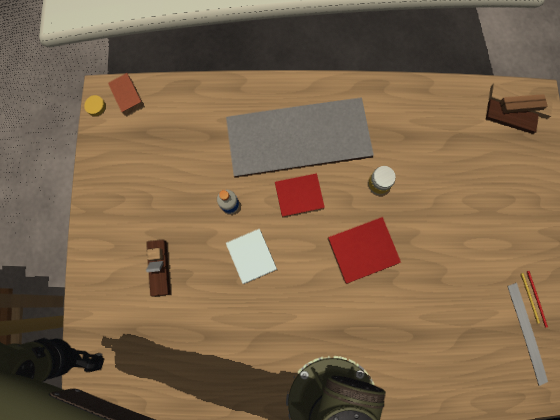

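The scene view shows the small red panel at about (298,237), the board at (345,295), the glue at (352,188) and the tin at (220,281). In the top view the panel is at (300,195), the board at (300,137), the glue at (227,202) and the tin at (382,180). The larger red panel at (365,250) and the white one at (250,257) are look-alikes.

```bash
cat > h.py <<'E'
import numpy as np,cv2,pickle
from workcell import ctrl
def ray(c,p):
    R=cv2.Rodrigues(np.array(c["rvec"]))[0]; t=np.array(c["tvec"]).ravel()
    q=cv2.undistortPointsIter(np.float64(p).reshape(-1,1,2),c["intrinsics"],np.array([c["k1"],0,0,0.]),None,None,(3,50,1e-10)).reshape(-1,2)
    d=np.c_[q,np.ones(len(q))]@R
    return -R.T@t,d
def onz(c,p,z):
    o,d=ray(c,p); return o+d*((z-o[2])/d[:,2])[:,None]
def tri(c1,p1,c2,p2):
    o1,d1=ray(c1,p1);o2,d2=ray(c2,p2);out=[]
    for a,b in zip(d1,d2):
        s=np.linalg.lstsq(np.c_[a,-b],o2-o1,rcond=None)[0]; out.append((o1+a*s[0]+o2+b*s[1])/2)
    return np.array(out)
def masks(c):
    hsv=cv2.cvtColor(c["img"],cv2.COLOR_RGB2HSV); h,s,v=cv2.split(hsv)
    red=((h<6)|(h>174))&(s>200)&(v>130)
    gray=(s<45)&(v>70)&(v<165)
    return red.astype(np.uint8),gray.astype(np.uint8)
def quads(m,amin,amax):
    out=[]
    for k in cv2.findContours(m,cv2.RETR_EXTERNAL,cv2.CHAIN_APPROX_NONE)[0]:
        a=cv2.contourArea(k)
        if amin<a<amax:
            # refine: fit a line to the middle of each side, intersect
            k=k.reshape(-1,2).astype(float); hull=cv2.convexHull(k.astype(np.float32)).reshape(-1,1,2)
            q=cv2.approxPolyN(hull,4).reshape(4,2).astype(float)
            L=[]
            for i in range(4):
                A,B=q[i],q[(i+1)%4];u=(B-A)/np.linalg.norm(B-A);r=k-A
                w=(r@u>.12*np.linalg.norm(B-A))&(r@u<.88*np.linalg.norm(B-A))&(abs(r@[-u[1],u[0]])<3.5)
                vx,vy,x,y=cv2.fitLine(k[w].astype(np.float32),cv2.DIST_HUBER,0,.01,.01).ravel(); L.append(np.cross([x,y,1],[x+vx,y+vy,1]))
            P=[np.cross(L[i-1],L[i]) for i in range(4)]
            out.append((a,np.array([p[:2]/p[2] for p in P])))
    return out
E
python3 - <<'E'
from h import *
d=pickle.load(open("cam0.pkl","rb"));np.set_printoptions(precision=4,suppress=True)
S,T=d["scene"],d["top"]
Q={}
for n,c in d.items():
    r,g=masks(c); 
    print(n,[a for a,_ in quads(r,300,20000)],[(a,q.mean(0)) for a,q in quads(g,1500,40000)])
    Q[n]=(min(quads(r,600,20000),key=lambda t:t[0])[1],min(quads(g,2500,40000),key=lambda t:abs(t[1].mean(0)-([345,295] if n=="scene" else [300,137])).sum())[1])
for i,z in((0,.02),(1,.016)):
    a=onz(S,Q["scene"][i],z);b=onz(T,Q["top"][i],z)
    j=[np.argmin(np.linalg.norm(b-p,axis=1)) for p in a]; b=b[j]
    print("scene@z\n",a,"\ntop@z\n",b,"\ntri\n",tri(S,Q["scene"][i],T,Q["top"][i][j]))
    print(np.linalg.norm(b-np.roll(b,-1,0),axis=1))
print("tin",onz(T,[[384,177]],.085),onz(S,[[219,265]],.085),"glue",onz(T,[[224,195]],.13),onz(S,[[356,166]],.13))
E
```

```text
scene [1374.5, 2387.5] [(11578.0, array([345.8197, 290.5605])), (5760.5, array([530.1334,  99.5152]))]Traceback (most recent call last):
  File "<stdin>", line 7, in <module>
  File "h.py", line 32, in quads
    vx,vy,x,y=cv2.fitLine(k[w].astype(np.float32),cv2.DIST_HUBER,0,.01,.01).ravel(); L.append(np.cross([x,y,1],[x+vx,y+vy,1]))
              ~~~~~~~~~~~^^^^^^^^^^^^^^^^^^^^^^^^^^^^^^^^^^^^^^^^^^^^^^^^^^
cv2.error: OpenCV(4.12.0) /io/opencv/modules/imgproc/src/linefit.cpp:50: error: (-215:Assertion failed) count > 0 in function 'fitLine2D_wods'
```

```bash
sed -i 's/^    for k in cv2.findContours(m,/    m=m*cv2.rectangle(np.zeros_like(m),(180,75),(470,400),1,-1)\n    for k in cv2.findContours(m,/' h.py
cat > m.py <<'E'
from h import *
d=pickle.load(open("cam0.pkl","rb"));np.set_printoptions(precision=4,suppress=True)
S,T=d["scene"],d["top"]
Q={}
for n,c in d.items():
    r,g=masks(c); g=cv2.morphologyEx(g,cv2.MORPH_OPEN,np.ones((3,3)))
    Q[n]=(min(quads(r,600,20000),key=lambda t:t[0])[1],min(quads(g,4000,40000),key=lambda t:abs(t[1].mean(0)-([345,295] if n=="scene" else [300,137])).sum())[1])
for i,z in((0,.02),(1,.016)):
    a=onz(S,Q["scene"][i],z);b=onz(T,Q["top"][i],z)
    j=[np.argmin(np.linalg.norm(b-p,axis=1)) for p in a]; b=b[j]
    print("scene@z\n",a,"\ntop@z\n",b,"\ntri\n",tri(S,Q["scene"][i],T,Q["top"][i][j]))
    print(np.linalg.norm(b-np.roll(b,-1,0),axis=1))
print("tin",onz(T,[[384,177]],.085),onz(S,[[219,265]],.085),"glue",onz(T,[[224,195]],.13),onz(S,[[356,166]],.13))
E
python3 m.py
```

```text
Traceback (most recent call last):
  File "m.py", line 7, in <module>
    Q[n]=(min(quads(r,600,20000),key=lambda t:t[0])[1],min(quads(g,4000,40000),key=lambda t:abs(t[1].mean(0)-([345,295] if n=="scene" else [300,137])).sum())[1])
          ~~~^^^^^^^^^^^^^^^^^^^^^^^^^^^^^^^^^^^^^^
ValueError: min() iterable argument is empty
```

```bash
python3 -c "
from h import *
d=pickle.load(open('cam0.pkl','rb'))
for n,p in(('top',(300,195)),('top',(300,137)),('top',(300,178)),('scene',(298,237)),('scene',(345,290)),('scene',(310,255))): print(n,p,cv2.cvtColor(d[n]['img'],cv2.COLOR_RGB2HSV)[p[1],p[0]])
"; sed -i 's/(s>200)&(v>130)/(s>170)\&(v>100)/' h.py; python3 m.py
```

```text
top (300, 195) [  1 198 152]
top (300, 137) [ 18  25 121]
top (300, 178) [  1 200 144]
scene (298, 237) [  4 231 173]
scene (345, 290) [ 17  43 148]
scene (310, 255) [ 16 149 151]
scene@z
 [[0.5986 0.1506 0.02  ]
 [0.6223 0.0358 0.02  ]
 [0.5266 0.0161 0.02  ]
 [0.5033 0.1308 0.02  ]] 
top@z
 [[0.5958 0.1511 0.02  ]
 [0.6182 0.0366 0.02  ]
 [0.524  0.0176 0.02  ]
 [0.5008 0.1312 0.02  ]] 
tri
 [[0.5967 0.1517 0.0181]
 [0.6195 0.0371 0.017 ]
 [0.5245 0.0175 0.0178]
 [0.5014 0.1317 0.0183]]
[0.1167 0.0961 0.116  0.0971]
scene@z
 [[ 0.7926  0.2888  0.016 ]
 [ 0.8526 -0.0996  0.016 ]
 [ 0.7681 -0.1083  0.016 ]
 [ 0.621   0.2622  0.016 ]] 
top@z
 [[ 0.79    0.2903  0.016 ]
 [ 0.8513 -0.0988  0.016 ]
 [ 0.8513 -0.0988  0.016 ]
 [ 0.6166  0.265   0.016 ]] 
tri
 [[ 0.7913  0.2908  0.0138]
 [ 0.852  -0.099   0.0146]
 [ 0.8102 -0.1103  0.0733]
 [ 0.6179  0.2657  0.0123]]
[0.3939 0.     0.4329 0.1752]
tin [[ 0.5919 -0.1405  0.085 ]] [[ 0.5987 -0.1417  0.085 ]] glue [[0.5332 0.2766 0.13  ]] [[0.5443 0.2707 0.13  ]]
```

```bash
cat >> m.py <<'E'
print("board top corners top-cam\n",onz(T,Q["top"][1],.016),"\nscene\n",onz(S,Q["scene"][1],.016), Q["scene"][1])
for nm,c in(("top",T),("scene",S)):
    r,_=masks(c); P=[onz(c,q,.02)[:,:2] for a,q in quads(r,600,20000)]; print(nm,"reds",P)
E
python3 m.py | sed -n '/board/,$p'
```

```text
board top corners top-cam
 [[ 0.6761 -0.1246  0.016 ]
 [ 0.6166  0.265   0.016 ]
 [ 0.79    0.2903  0.016 ]
 [ 0.8513 -0.0988  0.016 ]] 
scene
 [[ 0.7926  0.2888  0.016 ]
 [ 0.8526 -0.0996  0.016 ]
 [ 0.7681 -0.1083  0.016 ]
 [ 0.621   0.2622  0.016 ]] [[437.0344 254.7301]
 [324.9128 375.3241]
 [288.2618 341.3806]
 [370.3948 220.2644]]
top reds [array([[ 0.3713, -0.1897],
       [ 0.3164, -0.0402],
       [ 0.4404,  0.0046],
       [ 0.4945, -0.1436]]), array([[0.524 , 0.0176],
       [0.5008, 0.1312],
       [0.5958, 0.1511],
       [0.6182, 0.0366]])]
scene reds [array([[0.5986, 0.1506],
       [0.6223, 0.0358],
       [0.5266, 0.0161],
       [0.5033, 0.1308]]), array([[ 0.4349,  0.0098],
       [ 0.5071, -0.1878],
       [ 0.3364, -0.1078],
       [ 0.3104, -0.037 ]])]
```

>>> {"fn": "play_rows", "kwargs": {
  "deltas": [
    {"turn":-0.14},
    {"turn":-0.28},
    {"turn":-0.41},
    {"turn":-0.41}
  ]
}}

```text
$.deltas[0]: bad value
```

>>> {"fn": "play_rows", "kwargs": {
  "deltas": [
    {"x":0,"y":0,"z":0,"turn":-0.14,"claw":0.7},
    {"x":0,"y":0,"z":0,"turn":-0.28,"claw":0.7},
    {"x":0,"y":0,"z":0,"turn":-0.41,"claw":0.7},
    {"x":0,"y":0,"z":0,"turn":-0.41,"claw":0.7},
    {"x":0,"y":0,"z":0,"turn":-0.41,"claw":0.7}
  ]
}}

```text
time_s: 0.6
tcp_pos: [0.1517, 0.5803, 0.256]
eef_rot: [-0.0, -0.076, 0.997, -0.0]
wrist_force: [-0.1, 1.0, -0.3]
gripper_width: 0.7
grip_force: 0.0
```

```bash
cat > st.py <<'E'
from h import *
import sys
np.set_printoptions(precision=4,suppress=True)
from scipy.spatial.transform import Rotation as Ro
s=ctrl.state();q=s["eef_rot"];R=Ro.from_quat([*q[1:],q[0]]).as_matrix()
print(s["time_s"],s["qpos"],s["tcp_pos"],s["wrist_force"],s["gripper_width"]);print(R)
for a in sys.argv[1:]:
    print("tool delta to",a,R.T@(np.array(eval(a))-s["tcp_pos"]))
E
python3 st.py "[.455,.067,.256]"
```

```text
0.6 [ 1.315   0.3138 -0.0475  1.2102 -0.      1.1639] [0.1517 0.5803 0.256 ] [-0.1145  1.0355 -0.327 ] 0.7003516340446342
[[-0.9886 -0.1506 -0.0001]
 [-0.1506  0.9886 -0.0006]
 [ 0.0002 -0.0006 -1.    ]]
tool delta to [.455,.067,.256] [-0.2225 -0.5531  0.0002]
```

>>> {"fn": "play_rows", "kwargs": {
  "deltas": [
    {"x":-0.015,"y":-0.0375,"z":0,"turn":0,"claw":0.7},
    {"x":-0.03,"y":-0.075,"z":0,"turn":0,"claw":0.7},
    {"x":-0.045,"y":-0.1125,"z":0,"turn":0,"claw":0.7},
    {"x":-0.06,"y":-0.15,"z":0,"turn":0,"claw":0.7},
    {"x":-0.075,"y":-0.1875,"z":0,"turn":0,"claw":0.7},
    {"x":-0.09,"y":-0.225,"z":0,"turn":0,"claw":0.7},
    {"x":-0.105,"y":-0.2625,"z":0,"turn":0,"claw":0.7},
    {"x":-0.12,"y":-0.3,"z":0,"turn":0,"claw":0.7},
    {"x":-0.135,"y":-0.3375,"z":0,"turn":0,"claw":0.7},
    {"x":-0.15,"y":-0.375,"z":0,"turn":0,"claw":0.7}
  ]
}}

```text
time_s: 1.6
tcp_pos: [0.3581, 0.2315, 0.2565]
eef_rot: [0.0, -0.076, 0.997, 0.0]
wrist_force: [1.1, 0.8, -0.1]
gripper_width: 0.701
grip_force: 0.0
```

>>> {"fn": "play_rows", "kwargs": {
  "deltas": [
    {"x":-0.015,"y":-0.037,"z":0,"turn":0,"claw":0.7},
    {"x":-0.03,"y":-0.075,"z":0,"turn":0,"claw":0.7},
    {"x":-0.045,"y":-0.11,"z":0,"turn":0,"claw":0.7},
    {"x":-0.06,"y":-0.145,"z":0,"turn":0,"claw":0.7},
    {"x":-0.072,"y":-0.178,"z":0,"turn":0,"claw":0.7},
    {"x":-0.072,"y":-0.178,"z":0,"turn":0,"claw":0.7},
    {"x":-0.072,"y":-0.178,"z":0.04,"turn":0,"claw":0.7},
    {"x":-0.072,"y":-0.178,"z":0.08,"turn":0,"claw":0.7},
    {"x":-0.072,"y":-0.178,"z":0.12,"turn":0,"claw":0.7},
    {"x":-0.072,"y":-0.178,"z":0.15,"turn":0,"claw":0.7}
  ]
}}

```text
time_s: 2.6
tcp_pos: [0.4546, 0.0685, 0.1042]
eef_rot: [-0.001, -0.076, 0.997, 0.0]
wrist_force: [-0.2, -0.3, -0.6]
gripper_width: 0.7
grip_force: 0.0
```

```bash
cat > pic.py <<'E'
from h import *
import sys
s,t=[ctrl.read_camera(n) for n in("scene","top")]
pickle.dump({"scene":s,"top":t},open(sys.argv[1]+".pkl","wb"))
a=s["img"][160:380,180:460]; b=t["img"][90:310,160:440]
f=lambda i:cv2.resize(i,None,fx=1.42,fy=1.42,interpolation=cv2.INTER_CUBIC)
cv2.imwrite(f"pics/{sys.argv[1]}.png",np.hstack([f(a),f(b)])[...,::-1])
E
python3 pic.py p1; python3 st.py
```

```text
2.7 [ 0.1494  0.1798 -0.5975  0.8012  0.0003 -0.0037] [0.4522 0.0682 0.1028] [-0.6947  0.1522  0.8654] 0.7006811619685029
[[-0.9883 -0.1525 -0.0077]
 [-0.1525  0.9883 -0.0009]
 [ 0.0077  0.0003 -1.    ]]
```

View pics/p1.png

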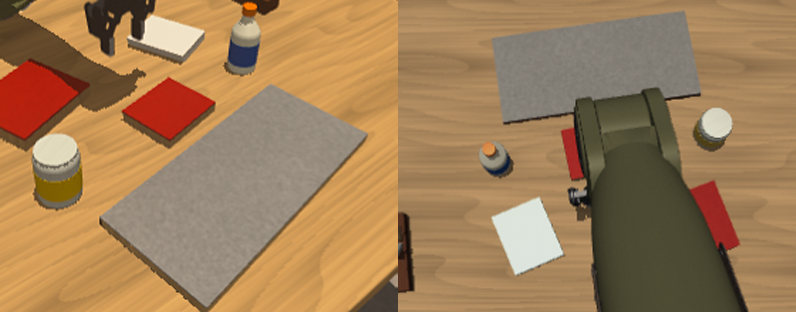

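>>> {"fn": "play_rows", "kwargs": {
  "deltas": [
    {"x":0,"y":-0.003,"z":0.03,"turn":0,"claw":0.7},
    {"x":0,"y":-0.003,"z":0.055,"turn":0,"claw":0.7},
    {"x":0,"y":-0.003,"z":0.068,"turn":0,"claw":0.7},
    {"x":0,"y":-0.003,"z":0.07,"turn":0,"claw":0.7},
    {"x":0,"y":-0.003,"z":0.07,"turn":0,"claw":0.7},
    {"x":0,"y":-0.003,"z":0.072,"turn":0,"claw":0.7},
    {"x":0,"y":-0.003,"z":0.074,"turn":0,"claw":0.7},
    {"x":0,"y":-0.003,"z":0.074,"turn":0,"claw":0.7}
  ]
}}

```text
time_s: 3.5
tcp_pos: [0.457, 0.0653, 0.0328]
eef_rot: [0.0, -0.077, 0.997, 0.0]
wrist_force: [-0.8, 0.6, -0.5]
gripper_width: 0.699
grip_force: 0.0
```

```bash
python3 st.py
```

```text
3.5 [ 0.1419  0.2764 -0.6713  0.6222 -0.     -0.0123] [0.457  0.0653 0.0328] [-0.7868  0.5942 -0.4671] 0.6992290699302701
[[-0.9881 -0.1535  0.0009]
 [-0.1535  0.9881  0.0001]
 [-0.0009 -0.     -1.    ]]
```

>>> {"fn": "play_rows", "kwargs": {
  "deltas": [
    {"x":0,"y":0,"z":0.0025,"turn":0,"claw":0.7},
    {"x":0,"y":0,"z":0.005,"turn":0,"claw":0.7},
    {"x":0,"y":0,"z":0.005,"turn":0,"claw":0.7}
  ]
}}

```text
time_s: 3.8
tcp_pos: [0.4562, 0.0651, 0.0269]
eef_rot: [-0.0, -0.077, 0.997, -0.0]
wrist_force: [-1.4, 0.4, -0.1]
gripper_width: 0.702
grip_force: 0.0
```

>>> {"fn": "play_rows", "kwargs": {
  "deltas": [
    {"x":0,"y":0,"z":0.002,"turn":0,"claw":0.7},
    {"x":0,"y":0,"z":0.002,"turn":0,"claw":0.7}
  ]
}}

```text
time_s: 4.0
tcp_pos: [0.4564, 0.0651, 0.025]
eef_rot: [-0.0, -0.077, 0.997, 0.0]
wrist_force: [-0.8, 0.9, -0.2]
gripper_width: 0.7
grip_force: 0.0
```

>>> {"fn": "play_rows", "kwargs": {
  "deltas": [
    {"x":0,"y":0,"z":0.002,"turn":0,"claw":0.7},
    {"x":0,"y":0,"z":0.002,"turn":0,"claw":0.7}
  ]
}}

```text
time_s: 4.2
tcp_pos: [0.4564, 0.0651, 0.0231]
eef_rot: [-0.0, -0.077, 0.997, -0.0]
wrist_force: [0.2, 0.3, -0.0]
gripper_width: 0.702
grip_force: 0.0
```

>>> {"fn": "play_rows", "kwargs": {
  "deltas": [
    {"x":0,"y":0,"z":0.0015,"turn":0,"claw":0.7},
    {"x":0,"y":0,"z":0.0015,"turn":0,"claw":0.7}
  ]
}}

```text
time_s: 4.4
tcp_pos: [0.4565, 0.0651, 0.0216]
eef_rot: [-0.0, -0.077, 0.997, -0.0]
wrist_force: [-0.3, -0.1, 0.2]
gripper_width: 0.702
grip_force: 0.0
```

>>> {"fn": "play_rows", "kwargs": {
  "deltas": [
    {"x":0,"y":0,"z":0.0015,"turn":0,"claw":0.7},
    {"x":0,"y":0,"z":0.0015,"turn":0,"claw":0.7}
  ]
}}

```text
time_s: 4.6
tcp_pos: [0.4564, 0.0652, 0.0201]
eef_rot: [-0.0, -0.077, 0.997, 0.0]
wrist_force: [-0.2, 0.3, -0.3]
gripper_width: 0.698
grip_force: 0.0
```

>>> {"fn": "play_rows", "kwargs": {
  "deltas": [
    {"x":0,"y":0,"z":0.0015,"turn":0,"claw":0.7},
    {"x":0,"y":0,"z":0.0015,"turn":0,"claw":0.7}
  ]
}}

```text
time_s: 4.8
tcp_pos: [0.4566, 0.0652, 0.0199]
eef_rot: [0.0, -0.077, 0.997, -0.0]
wrist_force: [-5.8, -0.6, 16.5]
gripper_width: 0.7
grip_force: 8.5
```

>>> {"fn": "play_rows", "kwargs": {
  "deltas": [
    {"x":0,"y":0,"z":-0.004,"turn":0,"claw":0.7},
    {"x":-0.01,"y":0,"z":-0.004,"turn":0,"claw":0.7},
    {"x":-0.02,"y":0,"z":-0.004,"turn":0,"claw":0.7},
    {"x":-0.03,"y":0,"z":-0.004,"turn":0,"claw":0.7},
    {"x":-0.04,"y":0,"z":-0.004,"turn":0,"claw":0.7},
    {"x":-0.045,"y":0,"z":-0.004,"turn":0,"claw":0.7},
    {"x":-0.05,"y":0,"z":-0.004,"turn":0,"claw":0.7},
    {"x":-0.055,"y":0,"z":-0.004,"turn":0,"claw":0.7},
    {"x":-0.06,"y":0,"z":-0.004,"turn":0,"claw":0.7},
    {"x":-0.06,"y":0,"z":-0.004,"turn":0,"claw":0.7}
  ]
}}

```text
time_s: 5.8
tcp_pos: [0.5168, 0.0745, 0.0229]
eef_rot: [0.0, -0.077, 0.997, -0.0]
wrist_force: [0.2, -0.2, 0.4]
gripper_width: 0.701
grip_force: 0.0
```

```bash
cat > pm.py <<'E'
from h import *
np.set_printoptions(precision=4,suppress=True)
c=ctrl.read_camera("scene"); r,_=masks(c)
Q=[q for a,q in quads(r,600,20000) if 240<q.mean(0)[0]<400]
for q in Q: P=onz(c,q,.02)[:,:2]; print(P, P.mean(0), np.linalg.norm(P-np.roll(P,-1,0),axis=1))
E
python3 pm.py; python3 st.py
```

```text
[[0.6189 0.149 ]
 [0.6364 0.0325]
 [0.5575 0.0202]
 [0.5169 0.133 ]] [0.5824 0.0837] [0.1178 0.0798 0.1199 0.1032]
5.85 [ 0.1431  0.3829 -0.5398  0.6474 -0.0001 -0.0109] [0.5164 0.0744 0.0229] [-0.0158  0.45    0.2354] 0.701597968855589
[[-0.9882 -0.1535  0.0007]
 [-0.1535  0.9882 -0.    ]
 [-0.0007 -0.0001 -1.    ]]
```

>>> {"fn": "play_rows", "kwargs": {
  "deltas": [
    {"x":-0.005,"y":0,"z":0,"turn":0,"claw":0.7},
    {"x":-0.01,"y":0,"z":0,"turn":0,"claw":0.7},
    {"x":-0.012,"y":0,"z":0,"turn":0,"claw":0.7},
    {"x":-0.014,"y":0,"z":0,"turn":0,"claw":0.7},
    {"x":-0.014,"y":0,"z":0,"turn":0,"claw":0.7}
  ]
}}

```text
time_s: 6.35
tcp_pos: [0.53, 0.0766, 0.0228]
eef_rot: [0.0, -0.077, 0.997, -0.0]
wrist_force: [-0.7, 0.0, -0.3]
gripper_width: 0.695
grip_force: 0.1
```

>>> {"fn": "play_rows", "kwargs": {
  "deltas": [
    {"x":-0.001,"y":0,"z":0,"turn":0,"claw":0.7},
    {"x":-0.001,"y":0,"z":0,"turn":0,"claw":0.7}
  ]
}}

```text
time_s: 6.55
tcp_pos: [0.5305, 0.0767, 0.0228]
eef_rot: [-0.0, -0.077, 0.997, -0.0]
wrist_force: [-1.2, 0.8, 0.8]
gripper_width: 0.702
grip_force: 0.7
```

>>> {"fn": "play_rows", "kwargs": {
  "deltas": [
    {"x":-0.001,"y":0,"z":0,"turn":0,"claw":0.7},
    {"x":-0.001,"y":0,"z":0,"turn":0,"claw":0.7}
  ]
}}

```text
time_s: 6.75
tcp_pos: [0.5318, 0.0769, 0.0228]
eef_rot: [0.0, -0.077, 0.997, 0.0]
wrist_force: [-0.9, -0.4, -0.4]
gripper_width: 0.696
grip_force: 0.6
```

>>> {"fn": "play_rows", "kwargs": {
  "deltas": [
    {"x":-0.001,"y":0,"z":0,"turn":0,"claw":0.7},
    {"x":-0.001,"y":0,"z":0,"turn":0,"claw":0.7}
  ]
}}

```text
time_s: 6.95
tcp_pos: [0.5318, 0.0769, 0.0226]
eef_rot: [-0.001, -0.077, 0.997, -0.0]
wrist_force: [-4.7, -0.6, 3.1]
gripper_width: 0.698
grip_force: 2.4
```

>>> {"fn": "play_rows", "kwargs": {
  "deltas": [
    {"x":-0.001,"y":0,"z":0,"turn":0,"claw":0.7},
    {"x":-0.001,"y":0,"z":0,"turn":0,"claw":0.7}
  ]
}}

```text
time_s: 7.15
tcp_pos: [0.5319, 0.0769, 0.0225]
eef_rot: [-0.002, -0.077, 0.997, -0.0]
wrist_force: [-7.9, -1.7, 6.4]
gripper_width: 0.7
grip_force: 3.6
```

```bash
python3 pm.py
```

```text
[[0.633  0.1513]
 [0.651  0.0347]
 [0.574  0.0228]
 [0.5328 0.1358]] [0.5977 0.0861] [0.1179 0.0779 0.1203 0.1013]
```

>>> {"fn": "play_rows", "kwargs": {
  "deltas": [
    {"x":-0.0005,"y":0,"z":-0.003,"turn":0,"claw":0.7},
    {"x":-0.0005,"y":0,"z":-0.006,"turn":0,"claw":0.7},
    {"x":-0.001,"y":0,"z":-0.009,"turn":0,"claw":0.7},
    {"x":-0.001,"y":0,"z":-0.009,"turn":0,"claw":0.7}
  ]
}}

```text
time_s: 7.6
tcp_pos: [0.5325, 0.0771, 0.0311]
eef_rot: [-0.002, -0.077, 0.997, -0.0]
wrist_force: [-5.4, -0.8, -1.4]
gripper_width: 0.701
grip_force: 3.0
```

```bash
python3 pic.py p2; python3 st.py
```

```text
7.7 [ 0.1436  0.3995 -0.489   0.6861  0.0002 -0.0105] [0.5325 0.077  0.0309] [-5.7438 -0.739  -0.8923] 0.6942082836204092
[[-0.9881 -0.1535 -0.0039]
 [-0.1535  0.9881 -0.0004]
 [ 0.0039  0.0002 -1.    ]]
```

View pics/p2.png

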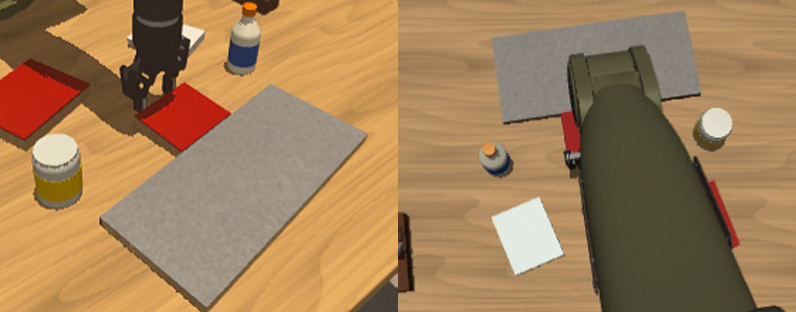

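>>> {"fn": "play_rows", "kwargs": {
  "deltas": [
    {"x":-0.0005,"y":0,"z":-0.004,"turn":0,"claw":0.7},
    {"x":-0.001,"y":0,"z":-0.008,"turn":0,"claw":0.7},
    {"x":-0.002,"y":0,"z":-0.012,"turn":0,"claw":0.7},
    {"x":-0.002,"y":0,"z":-0.012,"turn":0,"claw":0.7}
  ]
}}

```text
time_s: 8.1
tcp_pos: [0.5345, 0.0773, 0.0434]
eef_rot: [-0.002, -0.077, 0.997, -0.0]
wrist_force: [-7.6, -1.6, 1.2]
gripper_width: 0.7
grip_force: 3.6
```

```bash
cat > ang.py <<'E'
from h import *
np.set_printoptions(precision=4,suppress=True)
c=ctrl.read_camera("scene"); r,_=masks(c); cv2.imwrite("pics/last.png",c["img"][160:380,180:460][...,::-1])
m=r*cv2.rectangle(np.zeros_like(r),(180,75),(470,400),1,-1)
for k in cv2.findContours(m,cv2.RETR_EXTERNAL,cv2.CHAIN_APPROX_NONE)[0]:
    if cv2.contourArea(k)>200 and 250<k[:,0,0].mean()<400:
        q=cv2.approxPolyN(cv2.convexHull(k),4).reshape(4,2).astype(float); print(q.tolist(),onz(c,q,.02)[:,:2].tolist())
E
python3 ang.py;python3 st.py
```

```text
[[342.0, 240.0], [308.0, 267.0], [279.0, 241.0], [309.0, 213.0]] [[0.6351307410238727, 0.15078976116024645], [0.6542728269777105, 0.03295474330362863], [0.5526696303491198, 0.033256914021787765], [0.5131565373476917, 0.15623102769524067]]
8.15 [ 0.1436  0.3865 -0.4734  0.7148  0.0001 -0.0105] [0.5345 0.0773 0.0433] [-7.1358 -1.0791  0.8434] 0.698431382166527
[[-0.9881 -0.1535 -0.0039]
 [-0.1535  0.9881 -0.0005]
 [ 0.0039  0.0001 -1.    ]]
```

```bash
cat >> ang.py <<'E'
        f=np.array([.9882,.1535,0]); nrm=np.cross(f,[0,0,1])
        P=onz(c,q,.02); fr=P[np.argsort(-P@f)[:2]]
        for i,p in enumerate(q):
            o,d=ray(c,[p]); F=np.array(min((.635,.151,.02),(.654,.033,.02),key=lambda a:abs((P[i]-a)@nrm)))
            w=o+d[0]*((F-o)@nrm/(d[0]@nrm)); print(p,"back",(w-F)@f,"up",w[2]-.02)
E
python3 ang.py
```

```text
[[342.0, 240.0], [308.0, 267.0], [279.0, 241.0], [309.0, 213.0]] [[0.6351307410238727, 0.15078976116024645], [0.6542728269777105, 0.03295474330362863], [0.5526696303491198, 0.033256914021787765], [0.5131565373476917, 0.15623102769524067]]
[342. 240.] back -4.277430783247801e-05 up -0.00022882774413422388
[308. 267.] back 0.0001956780914254006 up -0.00010997665731769454
[279. 241.] back -0.08489046596708662 up 0.01939237840112708
[309. 213.] back -0.10075544609218853 up 0.023006101620555292
```

>>> {"fn": "play_rows", "kwargs": {
  "deltas": [
    {"x":-0.0005,"y":0,"z":-0.004,"turn":0,"claw":0.7},
    {"x":-0.0015,"y":0,"z":-0.008,"turn":0,"claw":0.7},
    {"x":-0.003,"y":0,"z":-0.0125,"turn":0,"claw":0.7},
    {"x":-0.003,"y":0,"z":-0.0125,"turn":0,"claw":0.7}
  ]
}}

```text
time_s: 8.6
tcp_pos: [0.5383, 0.0779, 0.0564]
eef_rot: [-0.001, -0.077, 0.997, -0.0]
wrist_force: [-7.5, -1.2, 1.7]
gripper_width: 0.697
grip_force: 3.3
```

```bash
python3 ang.py | tail -4;python3 st.py
```

```text
[342. 240.] back -4.277430783247801e-05 up -0.00022882774413422388
[308. 266.] back -2.3805877631447066e-06 up 0.002692506684925284
[280. 238.] back -0.081977197420757 up 0.029856680170989653
[311. 210.] back -0.09538551540479127 up 0.034794874011383606
8.65 [ 0.1437  0.3752 -0.4538  0.7442  0.0001 -0.0105] [0.5382 0.0779 0.0562] [-7.2024 -0.7742  1.0335] 0.6997875387125007
[[-0.9881 -0.1536 -0.0025]
 [-0.1536  0.9881 -0.0003]
 [ 0.0025  0.0001 -1.    ]]
```

>>> {"fn": "play_rows", "kwargs": {
  "deltas": [
    {"x":-0.001,"y":0,"z":-0.004,"turn":0,"claw":0.7},
    {"x":-0.003,"y":0,"z":-0.008,"turn":0,"claw":0.7},
    {"x":-0.0045,"y":0,"z":-0.0115,"turn":0,"claw":0.7},
    {"x":-0.006,"y":0,"z":-0.0145,"turn":0,"claw":0.7},
    {"x":-0.006,"y":0,"z":-0.0145,"turn":0,"claw":0.7}
  ]
}}

```text
time_s: 9.15
tcp_pos: [0.5449, 0.0789, 0.0714]
eef_rot: [-0.001, -0.077, 0.997, -0.0]
wrist_force: [-7.3, -1.3, 2.2]
gripper_width: 0.701
grip_force: 3.4
```

```bash
python3 ang.py | tail -4;python3 st.py
```

```text
[342. 240.] back -4.277430783247801e-05 up -0.00022882774413422388
[308. 267.] back 0.0001956780914254006 up -0.00010997665731769454
[282. 235.] back -0.07616865153164887 up 0.04190528033684317
[314. 206.] back -0.08743487991616472 up 0.05061860352998561
9.2 [ 0.1438  0.3674 -0.4241  0.7806  0.0001 -0.0103] [0.5449 0.0789 0.0712] [-7.5816 -1.4177  3.1798] 0.7000811965913329
[[-0.9881 -0.1535 -0.0013]
 [-0.1535  0.9881 -0.0001]
 [ 0.0013  0.0001 -1.    ]]
```

>>> {"fn": "play_rows", "kwargs": {
  "deltas": [
    {"x":-0.0015,"y":0,"z":-0.0035,"turn":0,"claw":0.7},
    {"x":-0.003,"y":0,"z":-0.007,"turn":0,"claw":0.7},
    {"x":-0.005,"y":0,"z":-0.01,"turn":0,"claw":0.7},
    {"x":-0.0065,"y":0,"z":-0.013,"turn":0,"claw":0.7},
    {"x":-0.0065,"y":0,"z":-0.013,"turn":0,"claw":0.7}
  ]
}}

```text
time_s: 9.7
tcp_pos: [0.5524, 0.0801, 0.0847]
eef_rot: [0.0, -0.077, 0.997, 0.0]
wrist_force: [-6.1, -0.7, 1.9]
gripper_width: 0.703
grip_force: 2.9
```

```bash
python3 ang.py | tail -4;python3 st.py
```

```text
[343. 240.] back 0.002561098534813677 up 0.0013827175754306427
[308. 267.] back 0.0001956780914254006 up -0.00010997665731769454
[285. 232.] back -0.06762943962289648 up 0.055361531030310177
[317. 202.] back -0.07972399455832752 up 0.06596403271455
9.75 [ 0.1439  0.3634 -0.394   0.8129  0.     -0.0103] [0.5523 0.08   0.0845] [-5.1306 -1.107   2.2837] 0.7025161469543121
[[-0.9881 -0.1536  0.0005]
 [-0.1536  0.9881  0.0001]
 [-0.0005  0.     -1.    ]]
```

>>> {"fn": "play_rows", "kwargs": {
  "deltas": [
    {"x":-0.0025,"y":0,"z":-0.0025,"turn":0,"claw":0.7},
    {"x":-0.005,"y":0,"z":-0.005,"turn":0,"claw":0.7},
    {"x":-0.0075,"y":0,"z":-0.0075,"turn":0,"claw":0.7},
    {"x":-0.0105,"y":0,"z":-0.0105,"turn":0,"claw":0.7},
    {"x":-0.0105,"y":0,"z":-0.0105,"turn":0,"claw":0.7}
  ]
}}

```text
time_s: 10.25
tcp_pos: [0.5607, 0.0814, 0.0952]
eef_rot: [-0.002, -0.077, 0.997, -0.0]
wrist_force: [-12.6, -1.8, 10.1]
gripper_width: 0.698
grip_force: 7.4
```

```bash
python3 ang.py | tail -4;python3 st.py; python3 pic.py p3
```

```text
[343. 240.] back 0.002561098534813677 up 0.0013827175754306427
[309. 267.] back 0.002819699874849895 up 0.0017565875116598746
[288. 229.] back -0.1668958562090274 up -0.06525374083051926
[321. 201.] back -0.06872037033783432 up 0.07431458966651745
10.3 [ 0.1441  0.3687 -0.358   0.8472  0.     -0.0101] [0.5606 0.0814 0.095 ] [-12.839   -1.7535   9.5753] 0.6986507143656743
[[-0.9881 -0.1536 -0.0031]
 [-0.1536  0.9881 -0.0004]
 [ 0.0031  0.     -1.    ]]
```

View pics/p3.png

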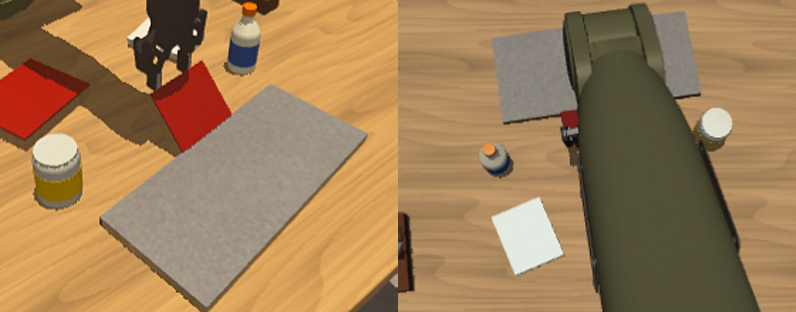

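>>> {"fn": "play_rows", "kwargs": {
  "deltas": [
    {"x":0,"y":0,"z":-0.002,"turn":0,"claw":0.7},
    {"x":-0.0005,"y":0,"z":-0.004,"turn":0,"claw":0.7},
    {"x":-0.0005,"y":0,"z":-0.004,"turn":0,"claw":0.7}
  ]
}}

```text
time_s: 10.7
tcp_pos: [0.5639, 0.0819, 0.0993]
eef_rot: [0.001, -0.077, 0.997, 0.0]
wrist_force: [-4.2, -0.9, 4.2]
gripper_width: 0.698
grip_force: 2.5
```

```bash
python3 ang.py | tail -4;python3 st.py
```

```text
[343. 240.] back 0.002561098534813677 up 0.0013827175754306427
[309. 267.] back 0.002819699874849895 up 0.0017565875116598746
[289. 228.] back -0.16347873226104578 up -0.05986930453495719
[323. 201.] back -0.0631932485955387 up 0.0770965785545721
10.75 [ 0.1441  0.3663 -0.3511  0.8518  0.     -0.0101] [0.5636 0.0818 0.099 ] [-4.1051 -0.6004  1.7293] 0.7027227761155558
[[-0.9881 -0.1536  0.0015]
 [-0.1536  0.9881  0.0002]
 [-0.0016 -0.     -1.    ]]
```

>>> {"fn": "play_rows", "kwargs": {
  "deltas": [
    {"x":-0.0025,"y":0,"z":-0.0025,"turn":0,"claw":0.7},
    {"x":-0.005,"y":0,"z":-0.005,"turn":0,"claw":0.7},
    {"x":-0.0075,"y":0,"z":-0.007,"turn":0,"claw":0.7},
    {"x":-0.0075,"y":0,"z":-0.007,"turn":0,"claw":0.7}
  ]
}}

```text
time_s: 11.15
tcp_pos: [0.571, 0.083, 0.1059]
eef_rot: [0.0, -0.077, 0.997, 0.0]
wrist_force: [-4.5, 0.0, 4.4]
gripper_width: 0.702
grip_force: 2.5
```

```bash
python3 ang.py | tail -4;python3 st.py
```

```text
[343. 240.] back 0.002561098534813677 up 0.0013827175754306427
[308. 267.] back 0.0001956780914254006 up -0.00010997665731769454
[292. 228.] back -0.15305920850602953 up -0.05380760087539392
[326. 199.] back -0.05555185264042553 up 0.08640258156912668
11.2 [ 0.1443  0.3724 -0.3249  0.8729  0.     -0.01  ] [0.5706 0.0829 0.1056] [-3.7238  0.4868  2.7336] 0.702995237245297
[[-0.9881 -0.1536  0.0006]
 [-0.1536  0.9881  0.0001]
 [-0.0006  0.     -1.    ]]
```

>>> {"fn": "play_rows", "kwargs": {
  "deltas": [
    {"x":-0.003,"y":0,"z":-0.0022,"turn":0,"claw":0.7},
    {"x":-0.006,"y":0,"z":-0.0044,"turn":0,"claw":0.7},
    {"x":-0.009,"y":0,"z":-0.0062,"turn":0,"claw":0.7},
    {"x":-0.0115,"y":0,"z":-0.0075,"turn":0,"claw":0.7},
    {"x":-0.0115,"y":0,"z":-0.0075,"turn":0,"claw":0.7}
  ]
}}

```text
time_s: 11.7
tcp_pos: [0.5823, 0.0847, 0.1138]
eef_rot: [0.0, -0.077, 0.997, 0.0]
wrist_force: [-5.4, -1.1, 8.2]
gripper_width: 0.704
grip_force: 4.9
```

```bash
python3 ang.py | tail -4;python3 st.py
```

```text
[343. 240.] back 0.002561098534813677 up 0.0013827175754306427
[309. 267.] back 0.002819699874849895 up 0.0017565875116598746
[295. 227.] back -0.1429783288259124 up -0.0446336571157767
[331. 200.] back -0.0419616301879766 up 0.09048130822817181
11.75 [ 0.1444  0.384  -0.2867  0.8993  0.     -0.0097] [0.5821 0.0847 0.1137] [-5.1253 -0.5734  9.5112] 0.6999921444731497
[[-0.9881 -0.1536  0.0008]
 [-0.1536  0.9881  0.0001]
 [-0.0008  0.     -1.    ]]
```

>>> {"fn": "play_rows", "kwargs": {
  "deltas": [
    {"x":-0.0035,"y":0,"z":-0.003,"turn":0,"claw":0.7},
    {"x":-0.007,"y":0,"z":-0.0055,"turn":0,"claw":0.7},
    {"x":-0.0095,"y":0,"z":-0.007,"turn":0,"claw":0.7},
    {"x":-0.0095,"y":0,"z":-0.007,"turn":0,"claw":0.7}
  ]
}}

```text
time_s: 12.15
tcp_pos: [0.5921, 0.0862, 0.1201]
eef_rot: [0.001, -0.077, 0.997, 0.0]
wrist_force: [-1.3, 0.1, 0.1]
gripper_width: 0.7
grip_force: 0.5
```

```bash
python3 ang.py | tail -4;python3 st.py; python3 pic.py p4
```

```text
[343. 240.] back 0.002561098534813677 up 0.0013827175754306427
[309. 267.] back 0.002819699874849895 up 0.0017565875116598746
[299. 228.] back -0.12949605397165279 up -0.040100148885059736
[335. 199.] back -0.03185623762356262 up 0.09820032324163282
12.2 [ 0.1446  0.3949 -0.2549  0.9204 -0.0001 -0.0096] [0.5915 0.0861 0.1198] [-0.1745 -0.1672  0.8412] 0.7006444431905794
[[-0.9881 -0.1536  0.0006]
 [-0.1536  0.9881  0.    ]
 [-0.0006 -0.0001 -1.    ]]
```

View pics/p4.png

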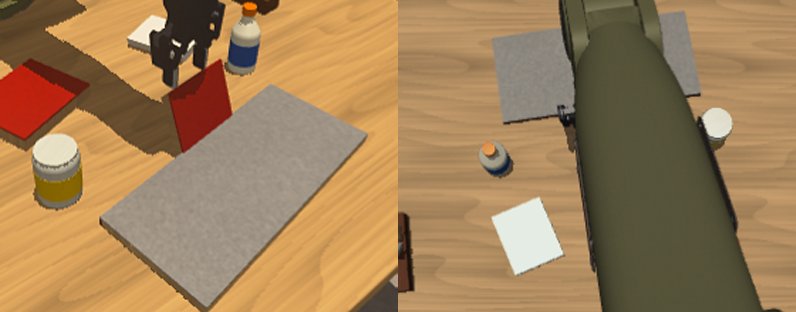

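>>> {"fn": "play_rows", "kwargs": {
  "deltas": [
    {"x":-0.003,"y":0,"z":-0.0005,"turn":0,"claw":0.7},
    {"x":-0.006,"y":0,"z":-0.0015,"turn":0,"claw":0.7},
    {"x":-0.009,"y":0,"z":-0.0025,"turn":0,"claw":0.7},
    {"x":-0.012,"y":0,"z":-0.0035,"turn":0,"claw":0.7},
    {"x":-0.012,"y":0,"z":-0.0035,"turn":0,"claw":0.7}
  ]
}}

```text
time_s: 12.8
tcp_pos: [0.6038, 0.088, 0.1245]
eef_rot: [0.001, -0.077, 0.997, 0.0]
wrist_force: [-2.1, -0.6, 7.6]
gripper_width: 0.699
grip_force: 3.6
```

```bash
python3 ang.py | tail -4;python3 st.py
```

```text
[342. 241.] back 0.00032790396523005625 up -0.0030297034141674
[309. 267.] back 0.002819699874849895 up 0.0017565875116598746
[304. 232.] back -0.11249349966084153 up -0.043206745974468594
[341. 199.] back -0.016671938411712602 up 0.10576074724609265
12.85 [ 0.1448  0.4111 -0.2189  0.9392 -0.     -0.0094] [0.6036 0.088  0.1244] [-1.8047  0.1818  7.9614] 0.6973230103197285
[[-0.9881 -0.1535  0.0015]
 [-0.1535  0.9881  0.0002]
 [-0.0015 -0.0001 -1.    ]]
```

>>> {"fn": "play_rows", "kwargs": {
  "deltas": [
    {"x":-0.003,"y":0,"z":-0.0015,"turn":0,"claw":0.7},
    {"x":-0.006,"y":0,"z":-0.0025,"turn":0,"claw":0.7},
    {"x":-0.009,"y":0,"z":-0.0032,"turn":0,"claw":0.7},
    {"x":-0.012,"y":0,"z":-0.0035,"turn":0,"claw":0.7},
    {"x":-0.012,"y":0,"z":-0.0035,"turn":0,"claw":0.7}
  ]
}}

```text
time_s: 13.35
tcp_pos: [0.616, 0.0899, 0.1277]
eef_rot: [0.001, -0.077, 0.997, 0.0]
wrist_force: [-1.6, -0.9, 7.0]
gripper_width: 0.699
grip_force: 3.5
```

```bash
python3 ang.py | tail -4;python3 st.py; python3 pic.py p5
```

```text
[339. 241.] back -0.00758088251507767 up -0.007950058159602019
[310. 268.] back 0.0056348285068458515 up 0.0008229213527783004
[310. 235.] back -0.0928548832234299 up -0.041245470365307554
[346. 200.] back -0.004039113442056003 up 0.10946675458843665
13.4 [ 0.1449  0.4295 -0.1827  0.9567 -0.0001 -0.0093] [0.6158 0.0898 0.1277] [-1.7702 -0.3013  7.2599] 0.7021806135344497
[[-0.9881 -0.1536  0.0019]
 [-0.1536  0.9881  0.0002]
 [-0.0019 -0.0001 -1.    ]]
```

View pics/p5.png

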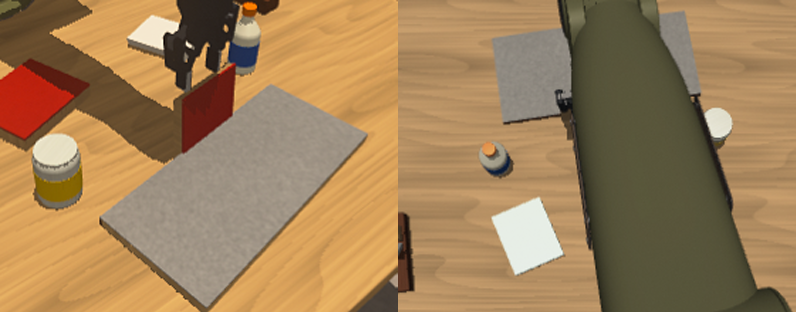

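>>> {"fn": "play_rows", "kwargs": {
  "deltas": [
    {"x":-0.003,"y":0,"z":-0.0005,"turn":0,"claw":0.7},
    {"x":-0.006,"y":0,"z":-0.0008,"turn":0,"claw":0.7},
    {"x":-0.009,"y":0,"z":-0.001,"turn":0,"claw":0.7},
    {"x":-0.012,"y":0,"z":-0.001,"turn":0,"claw":0.7},
    {"x":-0.012,"y":0,"z":-0.001,"turn":0,"claw":0.7}
  ]
}}

```text
time_s: 14.0
tcp_pos: [0.6287, 0.0918, 0.1295]
eef_rot: [0.002, -0.077, 0.997, 0.0]
wrist_force: [-1.0, -0.6, 9.7]
gripper_width: 0.7
grip_force: 4.7
```

```bash
python3 ang.py | tail -4;python3 st.py
```

```text
14.05 [ 0.1451  0.449  -0.1482  0.9699 -0.0001 -0.009 ] [0.6285 0.0918 0.1294] [-1.3252 -1.1007  9.7144] 0.7006382886878961
[[-0.9881 -0.1535  0.0037]
 [-0.1535  0.9881  0.0004]
 [-0.0037 -0.0001 -1.    ]]
```

>>> {"fn": "play_rows", "kwargs": {
  "deltas": [
    {"x":-0.003,"y":0,"z":-0.0006,"turn":0,"claw":0.7},
    {"x":-0.006,"y":0,"z":-0.0006,"turn":0,"claw":0.7},
    {"x":-0.009,"y":0,"z":-0.0004,"turn":0,"claw":0.7},
    {"x":-0.012,"y":0,"z":0.0,"turn":0,"claw":0.7},
    {"x":-0.012,"y":0,"z":0.0,"turn":0,"claw":0.7}
  ]
}}

```text
time_s: 14.55
tcp_pos: [0.6411, 0.0938, 0.1297]
eef_rot: [0.003, -0.077, 0.997, 0.0]
wrist_force: [0.5, -0.9, 9.7]
gripper_width: 0.702
grip_force: 4.7
```

```bash
python3 st.py; python3 pic.py p6
```

```text
14.55 [ 0.1453  0.4701 -0.1145  0.9811 -0.0001 -0.0089] [0.6411 0.0938 0.1297] [ 0.508  -0.9494  9.7065] 0.7020795088667598
[[-0.9881 -0.1536  0.0052]
 [-0.1536  0.9881  0.0007]
 [-0.0052 -0.0001 -1.    ]]
```

View pics/p6.png

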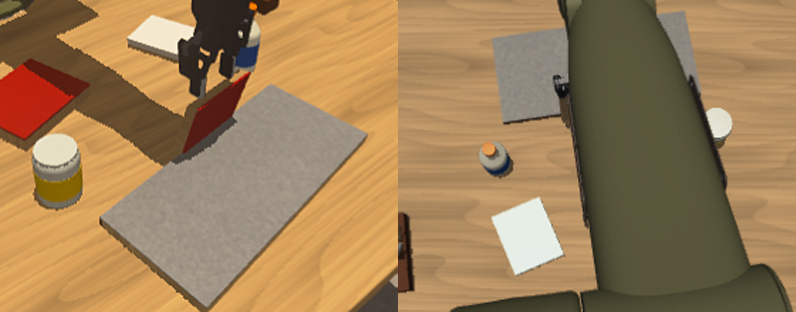

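>>> {"fn": "play_rows", "kwargs": {
  "deltas": [
    {"x":-0.005,"y":0,"z":0.0,"turn":0,"claw":0.7},
    {"x":-0.01,"y":0,"z":0.0,"turn":0,"claw":0.7},
    {"x":-0.015,"y":0,"z":0.001,"turn":0,"claw":0.7},
    {"x":-0.02,"y":0,"z":0.001,"turn":0,"claw":0.7},
    {"x":-0.025,"y":0,"z":0.001,"turn":0,"claw":0.7},
    {"x":-0.025,"y":0,"z":0.001,"turn":0,"claw":0.7}
  ]
}}

```text
time_s: 15.25
tcp_pos: [0.6633, 0.0974, 0.126]
eef_rot: [-0.0, -0.077, 0.997, 0.0]
wrist_force: [0.9, 0.4, -0.1]
gripper_width: 0.7
grip_force: 0.0
```

```bash
python3 st.py; python3 pic.py p7
```

```text
15.25 [ 0.1457  0.5173 -0.0479  1.0066  0.0001 -0.0086] [0.6633 0.0974 0.126 ] [ 0.859   0.3774 -0.0712] 0.7001243774634588
[[-0.9881 -0.1537 -0.0009]
 [-0.1537  0.9881 -0.    ]
 [ 0.0009  0.0001 -1.    ]]
```

View pics/p7.png

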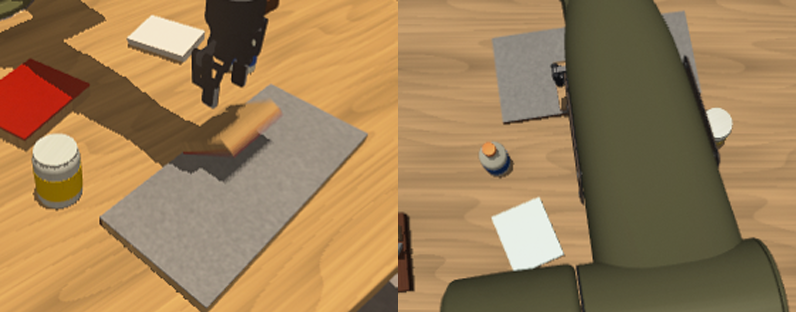

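It is toppling over. I'll retreat and check where it lands.

>>> {"fn": "play_rows", "kwargs": {
  "deltas": [
    {"x":0.0,"y":0,"z":-0.03,"turn":0,"claw":0.7},
    {"x":0.02,"y":0,"z":-0.06,"turn":0,"claw":0.7},
    {"x":0.06,"y":0,"z":-0.09,"turn":0,"claw":0.7},
    {"x":0.1,"y":0,"z":-0.11,"turn":0,"claw":0.7},
    {"x":0.14,"y":0,"z":-0.12,"turn":0,"claw":0.7},
    {"x":0.17,"y":0,"z":-0.12,"turn":0,"claw":0.7},
    {"x":0.19,"y":0,"z":-0.12,"turn":0,"claw":0.7},
    {"x":0.19,"y":0,"z":-0.12,"turn":0,"claw":0.7}
  ]
}}

```text
time_s: 16.15
tcp_pos: [0.4725, 0.0677, 0.2469]
eef_rot: [-0.001, -0.077, 0.997, -0.0]
wrist_force: [0.4, 0.3, 0.3]
gripper_width: 0.701
grip_force: 0.0
```

```bash
python3 st.py; python3 pic.py p8
python3 - <<'E'
from h import *
np.set_printoptions(precision=4,suppress=True)
a=pickle.load(open("cam0.pkl","rb"));b=pickle.load(open("p8.pkl","rb"))
c=b["scene"]; h,s,v=cv2.split(cv2.cvtColor(c["img"],cv2.COLOR_RGB2HSV))
w=((s>85)&(v>80)).astype(np.uint8)*cv2.fillConvexPoly(np.zeros_like(s),np.int32([[258,318],[370,227],[432,256],[326,365]]),1)
w=cv2.morphologyEx(w,cv2.MORPH_OPEN,np.ones((3,3)))
k=max(cv2.findContours(w,cv2.RETR_EXTERNAL,cv2.CHAIN_APPROX_NONE)[0],key=cv2.contourArea);q=cv2.approxPolyN(cv2.convexHull(k),4).reshape(4,2).astype(float)
print(cv2.contourArea(k),q.tolist(),"\n",onz(c,q,.036),onz(c,q,.036).mean(0))
E
```

```text
16.15 [ 0.1422  0.0889 -0.3468  1.1363  0.     -0.0119] [0.4725 0.0677 0.2469] [0.4446 0.2661 0.3203] 0.7008873123265725
[[-0.9881 -0.1535 -0.0013]
 [-0.1535  0.9881 -0.0001]
 [ 0.0013  0.0001 -1.    ]]
1866.5 [[388.0, 259.0], [350.0, 294.0], [315.0, 272.0], [354.0, 240.0]] 
 [[0.748  0.1718 0.036 ]
 [0.7674 0.0398 0.036 ]
 [0.6849 0.0242 0.036 ]
 [0.6631 0.158  0.036 ]] [0.7158 0.0985 0.036 ]
```

View pics/p8.png

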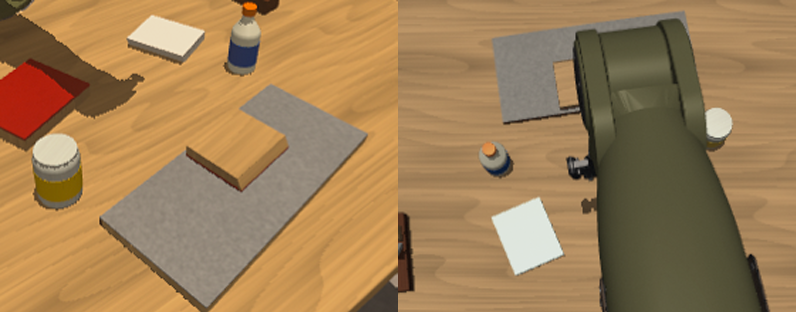

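The last picture shows the panel flat on the board with bare wood up, at about (237,150). The tin and glue bottle are where they were, and the gripper is clear.

```bash
python3 -c "from workcell import ctrl; print(ctrl.job_done())"
```

```text
the job is handed in; nothing more can be done
None
```

The drawer front is lying flat on the drying board with the red face down, centred about 55 mm in from the edge; the tin and glue bottle look unmoved, the plane was never approached, and the job is handed in (no verdict came back).

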